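# Fit the selector knob, set it to the mark and press the two keys

## Task

The selector of the grey control box has lost its knob: fit the bar knob lying on the worktop onto the D-shaped spindle, flat to flat and fully home, then use it to turn the selector until the knob's pointer is at the long mark on the dial. Only then press the round key fully down and let it up, and after it the square key likewise, leaving the knob seated at the mark. Leave the small things beside the work where they lie.

Things in the scene. Friction and masses are not known exactly. Their poses are not given: they have to be found in the camera images.
- control_box: Fixed grey control box, 130 (x) x 230 (y) x 50 mm high. Origin under its centre; at yaw 0 its x axis points away from the robot, y left. A spindle stands in the middle of its flat top, in a 104 mm aluminium dial with dots every 0.25 rad and one long dark bar, the long mark, which lies from the spindle along the box's +x axis. Two keys stand 87 mm left and right of the spindle.
- spindle_foot (a point): Point on the spindle's axis at the box's top face, 50 mm above the worktop; turns with the spindle, z up. The steel spindle stands 22 mm above it, in a 2 mm high washer on which the knob's underside rests when fully home. D-shaped: 24 mm in diameter with one flat 5 mm from the axis, facing along this point's +x; top edge chamfered 2 mm.
- spindle (a joint): Angle of the spindle on the box in rad, positive anticlockwise from above; 0 when the flat faces the long mark (box +x). Starts between -1.3 and -0.7 (flat towards the right), stops at -1.6 and 0.5. It has some friction (about 0.06 N m) and stays where it is left.
- knob: Grey bar knob, 0.09 kg, standing bore down on the worktop. Origin: centre of its underside, z up; +x is the pointer's direction. Round skirt 50 mm across, 27 mm high; on it a 14 mm wide grip bar along x, x -26 to +24 mm, up to z 52 mm, then a narrower pointer nose to x = +35 mm; dark line on top towards the pointer.
- knob_bore (a point): Mouth of the knob's bore, at the same point and with the same axes as the knob's origin. The bore is 22 mm deep and D-shaped, 25.8 mm across, its flat 5.9 mm from the axis on the +x (pointer) side: it goes onto the spindle (0.9 mm clearance) only with the pointer over the spindle's flat within about 0.1 rad; fitted, it has up to 0.2 rad of play.
- round_key_top (a point): Centre of the top of the round key's cap (26 mm across, white), 69 mm above the worktop when up. The cap stands 11 mm above a black 40 x 40 mm plinth on the box; the round key may be on the left or the right side of the spindle.
- round_key (a joint): How far the round key is pressed, in m: 0 up, 0.006 fully down against a spring (4.2 N at the bottom); it springs back.
- square_key_top (a point): Centre of the top of the square key's cap (24 x 24 mm, white), 69 mm above the worktop when up, on an equal plinth on the other side of the spindle.
- square_key (a joint): How far the square key is pressed, in m: 0 up, 0.006 fully down against a spring (4.2 N at the bottom); it springs back.
- fitting: Bystander: round steel-coloured knurled pipe fitting, 26 mm across and 30 mm high, upright behind the knob's area. Origin under its centre.
- adapter: Bystander: brass threaded adapter lying on its side, 24 x 45 x 21 mm, behind the control box's right end. Origin under its centre.
- eraser: Bystander: eraser in a sleeve, 21 x 42 x 13 mm, near the worktop's front edge between box and knob. Origin under its centre.
Mind the look-alikes: they are no part of the job. Several things look just like the knob: the one meant starts farthest to the robot's left.

How it is judged:
By the outcome, as a careful person would: the job done as asked, in the order asked, and still so for the second after the job is handed in, with the robot touching nothing.
It also fails if it takes over 58 s, if anything falls off the work surface, if the arm or the gripper's body presses on something with over 40 N, if the wrist force passes 120 N, or if a joint passes its speed limit or range.

## Robot

A 6-joint arm with a two-finger parallel gripper is mounted at the origin on a cart in front of the work surface, level with it; the furniture and walls round the work are solid. World frame = base frame: x ahead of the robot, y to its left, z up, the work surface at z = 0. Lengths are in m, angles in degrees, forces in N, time in s.
With the tool pointing down it reaches from about 0.325 to 0.85 m from the base axis. Payload 4.4 kg.
Tool frame: the origin (TCP) lies on the centre line of the jaws, within the pads' length; the fingertips stand 14 mm ahead of it and the grasp point (between the pads) lies 5 mm behind it; z points along the fingers, y is the direction in which the jaws open and shut (so a half turn about z gives the same grasp; the last joint's range is limited). The gripper opens to 94 mm and grips with 3 to 60 N. Pads are 16 mm wide; open, the fingers measure 119 mm over their backs; the gripper's body (75 mm by 177 mm) begins 78 mm behind the grasp point.
Start: joints at [59.96, 11.837, 88.321, -0, 79.842, -8.623], TCP at [0.21, 0.535, 0.219] pointing down, gripper open.
Joint ranges: [-156.59, 156.59], [-49.26, 127.26], [12.9, 141.05], [-63.56, 243.56], [4.71, 150.69], [-161.64, 161.64]. Speed limits (degrees/s): [159.86, 159.86, 180, 180, 180, 180].

## Interface

Orientations are given as a 3x3 rotation matrix whose columns are the frame's x, y, z axes.
In Python, from bench import robot gives the robot as it stands.
- The arm moves only by the tool move_arm, never from a script. Its argument "commands" is a list of rows, each an object with "fingers": the finger opening in m, from 0 to 0.094; "travel": the shift along the tool's x, y, z in m, a list of three; "twist": the turn about the tool's z in rad. A call has 1 to 8 rows; each row shifts and turns the commanded pose from where the row before left it, along the tool's axes as they then stand; what a row does not reach is not made up. A row lasts 1/10 s, in which the tool goes at most 50 mm and 8.59 degrees, less where a joint would pass 70% of its speed; a pose out of reach is approached as far as the arm can. A call is refused whole if a number of a shift passes 0.05 or a number of a turn 0.15, either way. A call with a gripper value outside its range is refused whole. The fingers move at their own pace and stop on an object; the grip force is fixed at half the most. Time passes only in rows, so rows that do not move let the fingers close. It gives the time, the measured TCP pose, the force and the opening at its end, in the units of the state.
- robot.state(): the state, without advancing time (a new reading comes with each control period).
- robot.get_image(name): name is "scene" or "side" or "wrist"; returns the picture (420x560x3 uint8, blue, green, red); there is no depth.
- robot.camera_info(name): a dict with "fx", "fy", "cx", "cy" (pixels), "position" and "rotation" of the camera in the world. Camera axes: x right, y up, looking along -z (the intrinsics and any distortion apply to the point x, -y, -z); pixel columns grow to the right and rows downward; lengths in m; the calibration is good to about 2 mm. The wrist camera is an equidistant fisheye: a pixel r from the principal point sees the ray r / f radians off the axis. A picture is of the moment at which its call begins: read the wrist's pose just before it. camera_info takes no time and is no camera call; for the wrist camera it gives the pose at the moment of the call.
- robot.job_done(): hands the job in, once; it reports no verdict.
The state is a dict: "time": time; "joint_positions": joint angles; "joint_vel": joint speeds; "joint_torque": joint torques, N m; "tcp_pos": TCP position; "ee_rot": TCP orientation; "ft_force": force on the tool from outside, world axes, zero at the start; "ft_torque": the same for the moment, N m; "grip_width": finger opening in m.
Only numpy, scipy, OpenCV 4.12 (cv2) and the standard library are available. Lean on these libraries where they do the work, as an engineer would, in place of code of your own. Each camera call takes 0.05 s, during which the arm holds its last target. There are 200 camera calls.

## Working session

There is one attempt and no reset: what is moved stays moved. The work goes in short steps, Python scripts to look and compute and a tool call to move; the robot and the scene stay as the last step left them, time stands still between calls to the robot, and variables do not carry over. Pictures are saved under pics/ and viewed, about 8 in all and at most 12, crops included, and the job is handed in when it is done.

Besides the shell and the picture viewer there is one more tool, called after ">>>" as name(argument=value, ...), one argument or row to a line, values as JSON. move_arm: Moves the arm, as the interface text tells. Its arguments: {"type":"object","properties":{"commands":{"type":"array","items":{"type":"object","properties":{"fingers":{"type":"number"},"travel":{"type":"array","items":{"type":"number"}},"twist":{"type":"number"}}}}},"required":["commands"]}

```bash
mkdir -p pics; ls; cat > h.py <<'E'
import numpy as np, cv2
from bench import robot
def ray(ci,u,v,fish=False):
    R=np.array(ci['rotation']);p=np.array(ci['position'])
    if fish:
        dx,dy=(u-ci['cx'])/ci['fx'],(v-ci['cy'])/ci['fy'];r=np.hypot(dx,dy)+1e-12
        d=np.array([np.sin(r)*dx/r,-np.sin(r)*dy/r,-np.cos(r)])
    else: d=np.array([(u-ci['cx'])/ci['fx'],-(v-ci['cy'])/ci['fy'],-1])
    return p,R@d
def onz(ci,u,v,z,fish=False):
    p,d=ray(ci,u,v,fish);return p+d*(z-p[2])/d[2]
def proj(ci,P,fish=False):
    q=np.array(ci['rotation']).T@(np.array(P)-np.array(ci['position']));x,y,z=q[0],-q[1],-q[2]
    if fish:
        r=np.hypot(x,y)+1e-12;t=np.arctan2(r,z);return ci['cx']+ci['fx']*t*x/r,ci['cy']+ci['fy']*t*y/r
    return ci['cx']+ci['fx']*x/z,ci['cy']+ci['fy']*y/z
E
python3 - <<'E'
from h import *
a=[]
for n in['scene','side','wrist']:
    im=robot.get_image(n);cv2.imwrite(f'pics/{n}0.png',im);a.append(im);print(n,robot.camera_info(n))
cv2.imwrite('pics/all0.png',cv2.resize(np.hstack(a[:2]),None,fx=.714,fy=.714))
print(robot.state())
E
```

```text
pics
scene {'fx': 383.3294657191794, 'fy': 383.3294657191794, 'cx': 273.232155115534, 'cy': 205.28479363796365, 'position': array([-0.37867872, -0.6409207 ,  0.99407432]), 'rotation': array([[ 0.44232132,  0.59401303, -0.67193777],
       [-0.89685373,  0.29487134, -0.32970332],
       [ 0.00228712,  0.74846471,  0.66317068]])}
side {'fx': 458.8758203471239, 'fy': 458.8758203471239, 'cx': 277.0342529932371, 'cy': 208.8235457321997, 'position': array([ 0.54584049, -1.18171963,  0.89243715]), 'rotation': array([[ 0.99952606, -0.02870193,  0.01112874],
       [ 0.02681847,  0.63439312, -0.77254523],
       [ 0.01511354,  0.77247755,  0.6348622 ]])}
wrist {'fx': 325.19226210127806, 'fy': 325.19226210127806, 'cx': 278.37307275596015, 'cy': 210.30191418949533, 'position': array([0.13562221, 0.56320077, 0.38364698]), 'rotation': array([[ 0.36511469, -0.89588382, -0.25314709],
       [ 0.93095822,  0.35052667,  0.10221469],
       [-0.00283768, -0.27298946,  0.96201284]])}
{'time': 0.15, 'joint_positions': array([ 5.99579227e+01,  1.18731602e+01,  8.83844648e+01,  8.82283472e-04,
        7.98413607e+01, -8.62138363e+00]), 'joint_vel': array([ 0.05253523, -0.21917281, -0.28129043, -0.03813844, -0.0483937 ,
       -0.03076633]), 'joint_torque': array([-5.64560128e-05, -3.71311104e+01, -2.81814927e+01,  6.97294017e-02,
        3.27429967e-02, -1.00680320e-04]), 'tcp_pos': array([0.20969011, 0.5347697 , 0.21856896]), 'ee_rot': array([[-9.30922854e-01,  3.65214825e-01, -8.78031770e-04],
       [ 3.65215777e-01,  9.30921706e-01, -1.48794345e-03],
       [ 2.73959825e-04, -1.70583162e-03, -9.99998508e-01]]), 'ft_force': array([0.43310144, 0.5760871 , 0.27212873]), 'ft_torque': array([ 0.05357028, -0.01816569, -0.05991968]), 'grip_width': 0.09451897540548646}
```

View pics/scene0.png

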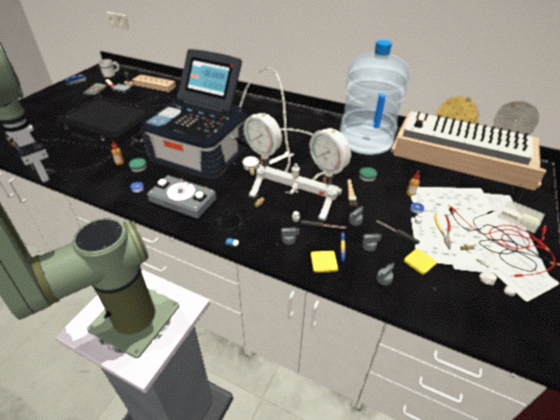

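View pics/wrist0.png

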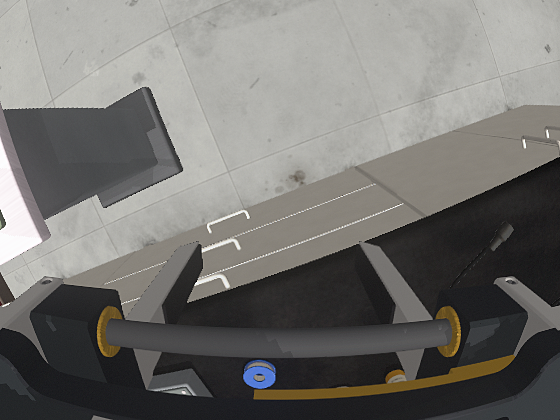

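The scene view shows the box at about (182,195) with dial (181,191). Knob look-alikes are at (289,235), (356,215), (371,241) and (385,272), the fitting at (296,215), and the eraser at (232,242).

```bash
python3 - <<'E'
from h import *
ci=robot.camera_info('scene');im=cv2.imread('pics/scene0.png')
for n,u,v,z in[('dial',181,191,.05),('knob',289,238,.02),('k2',356,218,.02),('k3',371,243,.02),('k4',385,275,.02),('fit',295,217,.015),('eraser',232,242,.007),('adapt',259,203,.01),('c1',150,195,.05),('c2',190,210,.05),('c3',215,190,.05),('c4',176,173,.05)]:
    print(n,onz(ci,u,v,z).round(3))
    s=robot.camera_info('side');print('   side px',np.round(proj(s,onz(ci,u,v,z))))
a=cv2.resize(im[160:260,135:305],None,fx=4.5,fy=4.5,interpolation=cv2.INTER_CUBIC)
cv2.imwrite('pics/crop0.png',a)
E
```

```text
dial [0.494 0.185 0.05 ]
   side px [269. 146.]
knob [ 0.478 -0.282  0.02 ]
   side px [256. 246.]
k2 [ 0.681 -0.462  0.02 ]
   side px [335. 300.]
k3 [ 0.582 -0.546  0.02 ]
   side px [295. 328.]
k4 [ 0.466 -0.623  0.02 ]
   side px [241. 356.]
fit [ 0.59  -0.256  0.015]
   side px [297. 242.]
eraser [ 0.383 -0.107  0.007]
   side px [229. 208.]
adapt [ 0.606 -0.096  0.01 ]
   side px [302. 207.]
c1 [0.421 0.277 0.05 ]
   side px [250. 132.]
c2 [0.419 0.09  0.05 ]
   side px [245. 161.]
c3 [0.558 0.071 0.05 ]
   side px [287. 165.]
c4 [0.58  0.274 0.05 ]
   side px [294. 134.]
```

View pics/crop0.png

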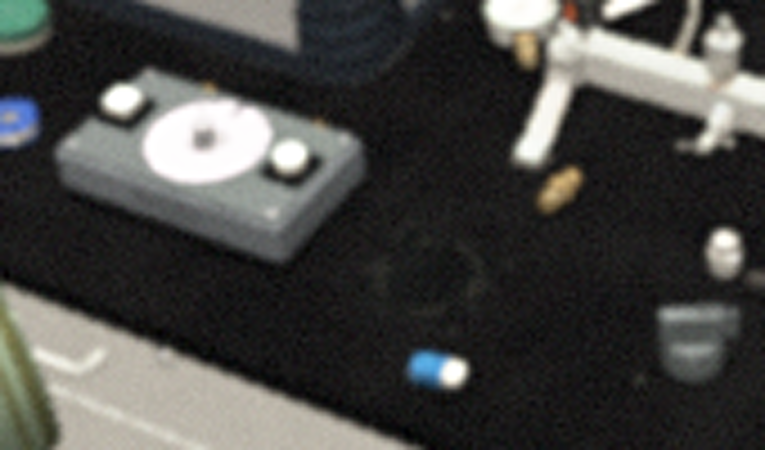

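Crop: dial with the spindle at around (205,137) in the crop, white keys at (123,102) and (290,158), the knob at (700,340) and the eraser at (437,370). Moving above the box for a close look.

>>> move_arm(
  commands=[
    {"travel":[-0.035,-0.02,0]},
    {"travel":[-0.035,-0.02,0]},
    {"travel":[-0.035,-0.02,0]},
    {"travel":[-0.035,-0.02,0]},
    {"travel":[-0.035,-0.02,0]},
    {"travel":[-0.035,-0.02,0]},
    {"travel":[-0.035,-0.021,0]},
    {"travel":[-0.035,-0.021,0]},
  ],
)

```text
validation failed for argument at $.co...
```

>>> move_arm(
  commands=[
    {"travel":[-0.035,-0.021,0]},
    {"travel":[-0.035,-0.021,0]},
    {"travel":[-0.033,-0.022,0]},
    {"twist":-0.125},
    {"twist":-0.125},
    {"twist":-0.125},
    {"travel":[0,0,0]},
  ],
)

```text
validation failed for argument at $.co...
```

```bash
python3 - <<'E'
from h import *
import pickle
s=robot.state();ci=robot.camera_info('wrist');im=robot.get_image('wrist');cv2.imwrite('pics/box1.png',im);pickle.dump(ci,open('box1.pkl','wb'))
print(s['time'],s['tcp_pos'],s['ee_rot'],s['joint_positions'])
E
```

```text
0.15 [0.20969011 0.5347697  0.21856896] [[-9.30922854e-01  3.65214825e-01 -8.78031770e-04]
 [ 3.65215777e-01  9.30921706e-01 -1.48794345e-03]
 [ 2.73959825e-04 -1.70583162e-03 -9.99998508e-01]] [ 5.99579227e+01  1.18731602e+01  8.83844648e+01  8.82283472e-04
  7.98413607e+01 -8.62138363e+00]
```

View pics/box1.png

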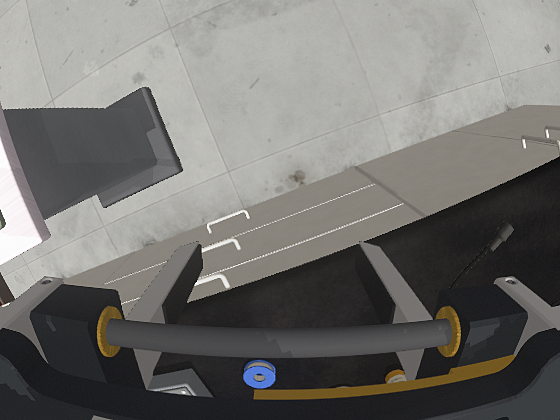

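The move was refused, so this picture shows nothing new. I'll give all fields in each row.

>>> move_arm(
  commands=[
    {"fingers":0.094,"travel":[-0.035,-0.02,0],"twist":0},
    {"fingers":0.094,"travel":[-0.035,-0.02,0],"twist":0},
    {"fingers":0.094,"travel":[-0.035,-0.02,0],"twist":0},
    {"fingers":0.094,"travel":[-0.035,-0.02,0],"twist":0},
    {"fingers":0.094,"travel":[-0.035,-0.02,0],"twist":0},
    {"fingers":0.094,"travel":[-0.035,-0.02,0],"twist":0},
    {"fingers":0.094,"travel":[-0.035,-0.021,0],"twist":0},
    {"fingers":0.094,"travel":[-0.035,-0.021,0],"twist":0},
  ],
)

```text
time: 1.0
tcp_pos: [0.4121, 0.2808, 0.2194]
ee_rot: [[-0.931, 0.365, 0.0], [0.365, 0.931, 0.0], [-0.0, 0.0, -1.0]]
ft_force: [0.1, -0.2, -0.1]
grip_width: 0.094
```

>>> move_arm(
  commands=[
    {"fingers":0.094,"travel":[-0.035,-0.021,0],"twist":0},
    {"fingers":0.094,"travel":[-0.035,-0.021,0],"twist":-0.12},
    {"fingers":0.094,"travel":[-0.02,-0.02,0],"twist":-0.12},
    {"fingers":0.094,"travel":[0,0,0],"twist":-0.13},
    {"fingers":0.094,"travel":[0,0,0],"twist":0},
  ],
)

```text
time: 1.5
tcp_pos: [0.476, 0.1923, 0.2192]
ee_rot: [[-1.0, 0.006, -0.001], [0.006, 1.0, -0.0], [0.001, -0.0, -1.0]]
ft_force: [0.5, -0.9, 0.1]
grip_width: 0.0942
```

```bash
python3 - <<'E'
from h import *
import pickle
s=robot.state();ci=robot.camera_info('wrist');im=robot.get_image('wrist');cv2.imwrite('pics/box2.png',im);pickle.dump(ci,open('box1.pkl','wb'))
print(s['time'],s['tcp_pos'],s['ee_rot'],s['joint_positions'])
print([np.round(proj(ci,[.494,.185+d,.06],True)) for d in(-.087,0,.087)])
E
```

```text
1.5 [0.47595131 0.19225377 0.21916782] [[-9.99980856e-01  6.15840597e-03 -6.02059215e-04]
 [ 6.15841529e-03  9.99981037e-01 -1.36281508e-05]
 [ 6.01963871e-04 -1.73356205e-05 -9.99999819e-01]] [ 1.23238740e+01  4.33878646e+00  9.68667891e+01  6.72725509e-03
  7.88282917e+01 -7.73245782e+01]
[array([191., 216.]), array([273., 216.]), array([355., 215.])]
```

View pics/box2.png

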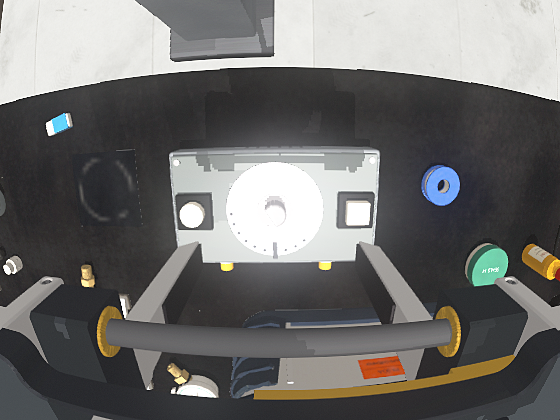

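Wrist view: the round key is on the right side at (191,214) and the square key on the left at (357,212). The dial centre is about (275,208) and the long mark is at (275,250). Next I'll measure these and crop the spindle.

```bash
python3 - <<'E'
from h import *
import pickle
ci=pickle.load(open('box1.pkl','rb'));im=cv2.imread('pics/box2.png');g=cv2.cvtColor(im,cv2.COLOR_BGR2GRAY)
def blob(m,x0,x1,y0,y1,z,name):
    mm=np.zeros_like(m);mm[y0:y1,x0:x1]=m[y0:y1,x0:x1]
    cs,_=cv2.findContours(mm,cv2.RETR_EXTERNAL,cv2.CHAIN_APPROX_NONE);c=max(cs,key=cv2.contourArea)
    h=cv2.convexHull(c);(u,v),ax,a=cv2.fitEllipse(h) if len(h)>5 else cv2.minAreaRect(h)
    W=np.array([onz(ci,p[0][0],p[0][1],z,True)[:2] for p in h],np.float32)
    print(name,(u,v),cv2.minAreaRect(W),cv2.minEnclosingCircle(W));return
m=(g>190).astype(np.uint8)*255
blob(m,225,325,155,245,.0505,'dial')
blob(m,176,208,195,230,.069,'round');blob(m,340,373,195,228,.069,'sq')
# box outline
gb=((g>80)).astype(np.uint8)*255
blob(gb,165,383,145,238,.05,'box')
c=im[150:265,215:335];c=cv2.convertScaleAbs(c,alpha=.9);cv2.imwrite('pics/c3.png',cv2.resize(c,None,fx=5,fy=5,interpolation=cv2.INTER_CUBIC))
for u,v in[(275,242),(275,257)]:print(onz(ci,u,v,.05,True))
E
```

```text
dial (279.8370056152344, 204.92218017578125) ((0.4843302369117737, 0.18650506436824799), (0.1100955456495285, 0.0907227098941803), 89.72209167480469) ((0.4872352182865143, 0.1864909827709198), 0.0696183443069458)
round (191.5286407470703, 214.41641235351562) ((0.48967528343200684, 0.10071419179439545), (0.02506285160779953, 0.02756631001830101), 85.89916229248047) ((0.48929479718208313, 0.10041595995426178), 0.014518612064421177)
sq (356.85455322265625, 212.08763122558594) ((0.4889275133609772, 0.27254682779312134), (0.025727763772010803, 0.02574603445827961), 0.3427933156490326) ((0.48856884241104126, 0.2721521854400635), 0.01776595413684845)
box (275.2976379394531, 193.42269897460938) ((0.47171786427497864, 0.18651419878005981), (0.22572480142116547, 0.10118845850229263), 89.70584106445312) ((0.47532325983047485, 0.18661610782146454), 0.12188149988651276)
[0.52720488 0.18696701 0.05      ]
[0.54532806 0.18679046 0.05      ]
```

View pics/c3.png

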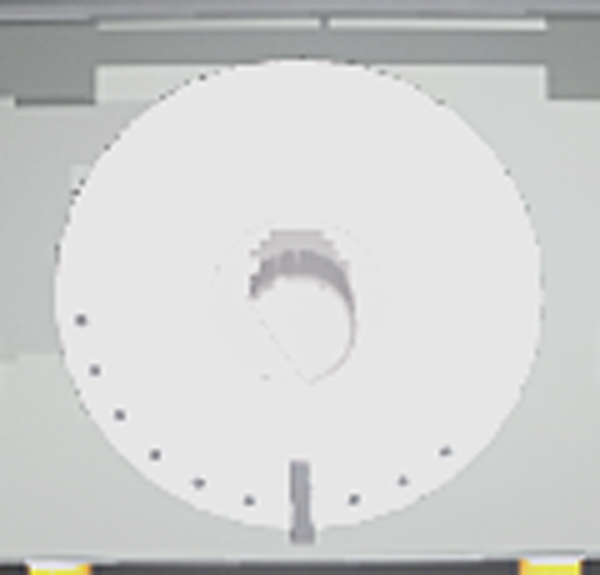

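Crop: long mark straight down (300,500), dial centre about (299,292). The D's flat edge runs from (258,322) to (308,382), so the flat faces right and ahead, about -0.88 rad. I'll refine that numerically.

```bash
python3 - <<'E'
from h import *
import pickle
ci=pickle.load(open('box1.pkl','rb'));im=cv2.imread('pics/box2.png');g=cv2.cvtColor(im,cv2.COLOR_BGR2GRAY)
print(g[200:230,262:290])
for n,(u,v) in dict(a=(258,322),b=(308,382)).items(): print(n,onz(ci,215+u/5-.4,150+v/5-.4,.072,True))
for u,v in [(299,292)]: print('dial',onz(ci,215+u/5-.4,150+v/5-.4,.0505,True))
E
```

```text
[[255 255 255 211 217 224 225 224 224 210 190 198 212 187 194 196 217 224
  225 223 235 255 255 255 255 255 252 255]
 [255 255 255 237 240 222 222 202 206 189 187 190 207 187 187 187 187 196
  206 223 237 255 255 255 255 255 255 254]
 [255 255 255 255 255 192 183 185 203 187 189 189 200 189 191 189 189 188
  186 196 223 219 231 255 255 255 255 255]
 [254 255 255 255 255 177 186 188 198 187 187 189 192 189 190 190 188 190
  187 187 194 217 231 255 255 254 254 254]
 [254 255 255 254 225 183 187 187 197 192 191 192 196 194 193 192 191 189
  189 188 185 192 232 255 255 254 254 254]
 [255 255 255 177 177 184 188 195 223 235 221 223 228 227 225 220 210 195
  189 186 186 182 222 255 255 255 255 255]
 [255 255 255 195 178 191 203 221 253 255 248 248 250 249 246 245 236 222
  211 192 186 182 210 255 255 255 255 255]
 [255 255 255 170 191 215 215 233 255 255 255 255 255 255 254 254 252 229
  239 225 191 182 187 250 255 255 255 255]
 [255 255 254 178 210 234 253 255 255 255 255 255 255 255 255 255 255 255
  254 243 222 188 181 228 255 255 255 254]
 [255 255 240 217 221 255 255 255 255 255 255 2
[... 1824 characters left out ...]

 [255 255 255 255 255 240 234 255 254 254 254 255 255 249 255 251 239 241
  252 255 255 255 255 255 255 255 255 255]
 [255 255 255 255 255 255 255 255 255 254 255 255 255 255 248 241 253 255
  255 255 255 255 255 255 255 255 255 255]
 [255 255 255 255 255 255 255 255 255 255 255 255 255 255 255 255 255 255
  255 255 255 255 255 255 255 255 255 255]
 [255 255 255 255 255 255 255 255 255 255 255 255 255 255 255 255 255 255
  255 255 255 255 255 255 255 255 255 255]
 [255 255 255 255 255 255 255 255 255 255 255 255 255 255 255 255 255 255
  255 255 255 255 255 255 255 255 255 255]]
a [0.48847184 0.17874903 0.072     ]
b [0.50120026 0.18866505 0.072     ]
dial [0.48820441 0.18669459 0.0505    ]
```

Round key about (0.4895,0.1005), square key (0.489,0.2725), spindle (0.4885,0.1866), flat about -0.93. Next, to the knob.

>>> move_arm(
  commands=[
    {"fingers":0.094,"travel":[0,-0.04,0],"twist":0},
    {"fingers":0.094,"travel":[0,-0.04,0],"twist":0},
    {"fingers":0.094,"travel":[0,-0.04,0],"twist":0},
    {"fingers":0.094,"travel":[0,-0.04,0],"twist":0},
    {"fingers":0.094,"travel":[0,-0.04,0],"twist":0},
    {"fingers":0.094,"travel":[0,-0.04,0],"twist":0},
    {"fingers":0.094,"travel":[0,-0.04,0],"twist":0},
    {"fingers":0.094,"travel":[0,-0.04,0],"twist":0},
  ],
)

```text
time: 2.35
tcp_pos: [0.4743, -0.1274, 0.2195]
ee_rot: [[-1.0, 0.005, 0.0], [0.005, 1.0, 0.0], [-0.0, 0.0, -1.0]]
ft_force: [0.4, 0.5, -0.9]
grip_width: 0.0936
```

>>> move_arm(
  commands=[
    {"fingers":0.094,"travel":[0,-0.04,0],"twist":0},
    {"fingers":0.094,"travel":[0,-0.04,0],"twist":0},
    {"fingers":0.094,"travel":[0,-0.04,0],"twist":0},
    {"fingers":0.094,"travel":[0.004,-0.03,0.02],"twist":0},
    {"fingers":0.094,"travel":[0,0,0.02],"twist":0},
    {"fingers":0.094,"travel":[0,0,0],"twist":0},
  ],
)

```text
time: 2.95
tcp_pos: [0.468, -0.2753, 0.1761]
ee_rot: [[-1.0, 0.007, -0.005], [0.006, 1.0, 0.005], [0.005, 0.005, -1.0]]
ft_force: [-0.1, 0.8, 0.5]
grip_width: 0.0941
```

```bash
python3 - <<'E'
from h import *
import pickle
ci=pickle.load(open('box1.pkl','rb'))
P=np.array([onz(ci,262+c,200+r,.072,True)[:2] for c,r in[(3,11),(5,14),(7,17),(8,18),(9,20),(10,21),(12,24),(13,25),(14,26)]],np.float32)
vx,vy,x0,y0=cv2.fitLine(P,cv2.DIST_L2,0,0,0).ravel();n=np.array([vy,-vx])*(1 if vy>0 else -1)
print('flat',np.arctan2(n[1],n[0]) ,'dist',n@(np.array([x0,y0])-[.4885,.1866]))
s=robot.state();ci=robot.camera_info('wrist');im=robot.get_image('wrist');cv2.imwrite('pics/k1.png',im);pickle.dump(ci,open('k1.pkl','wb'))
print(s['time'],s['tcp_pos'],s['ee_rot'].round(4),s['joint_positions'])
print(proj(ci,[.478,-.282,.05],True))
u,v=map(int,proj(ci,[.478,-.282,.05],True))
c=im[max(v-75,0):v+75,max(u-100,0):u+100];print(max(u-100,0),max(v-75,0));cv2.imwrite('pics/kc1.png',cv2.resize(c,None,fx=4,fy=4,interpolation=cv2.INTER_CUBIC))
E
```

```text
flat -0.9768881 dist 0.005844115839070976
2.95 [ 0.46796216 -0.27526101  0.17614299] [[-1.      0.0065 -0.0053]
 [ 0.0065  1.      0.0047]
 [ 0.0053  0.0047 -1.    ]] [-3.96094559e+01  1.05112154e+01  9.52282613e+01  1.56776314e-02
  7.46680179e+01 -1.29241130e+02]
(np.float64(271.93277455275575), np.float64(218.37052834562994))
171 143
```

View pics/kc1.png

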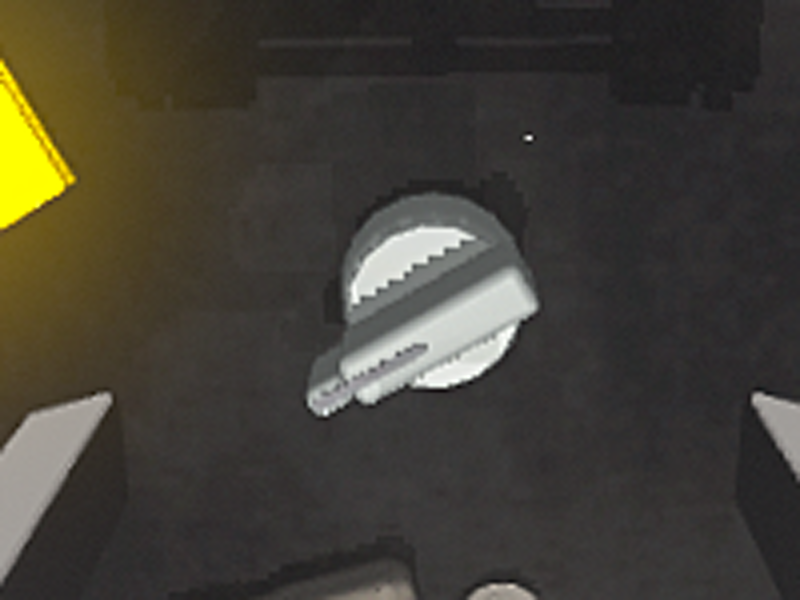

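Crop: the bar's back end is at (530,288), its front end (357,382) and the nose tip (318,405). The pointer is towards lower left, i.e. right and ahead.

```bash
python3 - <<'E'
from h import *
import pickle
ci=pickle.load(open('k1.pkl','rb'));im=cv2.imread('pics/k1.png')
f=lambda u,v,z=.052:onz(ci,171+u/4-.4,143+v/4-.4,z,True)[:2]
b,fr,t=f(530,288),f(357,382),f(316,405)
print(b,fr,t,'len',np.linalg.norm(fr-b),np.linalg.norm(t-b))
# mask of bright top of bar
g=cv2.cvtColor(im,cv2.COLOR_BGR2GRAY);m=np.zeros_like(g);m[143:293,240:320]=(g[143:293,240:320]>140)*255
n,l,st,ce=cv2.connectedComponentsWithStats(m)
for i in range(1,n):
    if st[i,4]>40:
        ys,xs=np.where(l==i);W=np.array([onz(ci,x,y,.052,True)[:2] for x,y in zip(xs,ys)],np.float32)
        print(st[i],W.mean(0),cv2.minAreaRect(W))
d=(t-b)/np.linalg.norm(t-b);print('yaw',np.arctan2(d[1],d[0]),'centre',b+d*.026, t-d*.035,fr-d*.024)
# skirt circle top z=.027 arc points
S=np.array([f(u,v,.027) for u,v in[(345,285),(425,228),(480,240),(520,330),(435,388),(480,380)]],np.float32)
print('skirt',cv2.minEnclosingCircle(S))
E
```

```text
[ 0.47396004 -0.25294719] [ 0.49691851 -0.29369199] [ 0.50276867 -0.30367967] len 0.04676783376849516 0.058341423933136106
[258 199  32  22 255] [ 0.4664682  -0.28287736] ((0.4660649299621582, -0.2830795645713806), (0.009944240562617779, 0.03356833755970001), 30.6116886138916)
[248 210  57  37 827] [ 0.4877449  -0.27469853] ((0.4913497865200043, -0.27767717838287354), (0.018924467265605927, 0.059293232858181), 29.95488739013672)
[289 289  15   4  43] [ 0.5546349  -0.25840563] ((0.5543503165245056, -0.2584826648235321), (0.014293651096522808, 0.003557679010555148), 88.9066162109375)
yaw -1.0543492845690339 centre [ 0.48679868 -0.27555625] [ 0.48548589 -0.2732444 ] [ 0.48506746 -0.2728221 ]
skirt ((0.48627734184265137, -0.27545061707496643), 0.0230819471180439)
```

>>> move_arm(
  commands=[
    {"fingers":0.05,"travel":[-0.018,0,0.02],"twist":0.149},
    {"fingers":0.05,"travel":[0,0,0.02],"twist":0.149},
    {"fingers":0.05,"travel":[0,0,0.01],"twist":0.149},
    {"fingers":0.05,"travel":[0,0,0.01],"twist":0.149},
    {"fingers":0.05,"travel":[0,0,0],"twist":0.149},
    {"fingers":0.05,"travel":[0,0,0],"twist":0.149},
    {"fingers":0.05,"travel":[0,0,0],"twist":0.149},
    {"fingers":0.05,"travel":[0,0,0],"twist":0},
  ],
)

```text
time: 3.8
tcp_pos: [0.4891, -0.2761, 0.121]
ee_rot: [[-0.502, 0.865, 0.002], [0.865, 0.502, -0.001], [-0.002, 0.001, -1.0]]
ft_force: [-0.0, 0.1, 0.9]
grip_width: 0.0503
```

```bash
cat > d.py <<'E'
import sys
from h import *
# d.py x y z yaw(rad) : remaining shift in tool axes and twist
t=list(map(float,sys.argv[1:5]));s=robot.state();R=np.array(s['ee_rot']);p=s['tcp_pos']
y=np.arctan2(R[1,0],R[0,0]);d=(t[3]-y+np.pi)%(2*np.pi)-np.pi
print('t',s['time'],'tcp',p.round(4),'yaw',round(y,4),'F',s['ft_force'].round(1),'w',s['grip_width'],'shift',(R.T@(np.array(t[:3])-p)).round(4),'twist',round(-d,4),'j',s['joint_positions'].round(1))
E
python3 d.py .4862 -.2748 .044 2.0916
```

```text
t 3.8 tcp [ 0.4891 -0.2761  0.121 ] yaw 2.0962 F [-0.   0.1  0.9] w 0.05034971692948704 shift [ 0.0027 -0.0019  0.077 ] twist 0.0046 j [-38.3  15.9  95.7   0.   68.3 -68.4]
```

>>> move_arm(
  commands=[
    {"fingers":0.05,"travel":[0.003,-0.002,0.02],"twist":0.004},
    {"fingers":0.05,"travel":[0,0,0.02],"twist":0},
    {"fingers":0.05,"travel":[0,0,0.02],"twist":0},
    {"fingers":0.05,"travel":[0,0,0.017],"twist":0},
    {"fingers":0.05,"travel":[0,0,0],"twist":0},
    {"fingers":0.05,"travel":[0,0,0],"twist":0},
  ],
)

```text
time: 4.4
tcp_pos: [0.4852, -0.275, 0.0432]
ee_rot: [[-0.499, 0.867, 0.001], [0.867, 0.499, -0.0], [-0.001, 0.0, -1.0]]
ft_force: [-0.1, 0.1, 0.6]
grip_width: 0.05
```

```bash
python3 d.py .4862 -.2748 .044 2.0916
```

```text
t 4.4 tcp [ 0.4852 -0.275   0.0432] yaw 2.0931 F [-0.1  0.1  0.6] w 0.05002067584690459 shift [-0.0003  0.0009 -0.0008] twist 0.0015 j [-38.4  21.7  98.8   0.   59.5 -68.4]
```

>>> move_arm(
  commands=[
    {"fingers":0.03,"travel":[0,0.001,0],"twist":0},
    {"fingers":0.0,"travel":[0,0,0],"twist":0},
    {"fingers":0.0,"travel":[0,0,0],"twist":0},
    {"fingers":0.0,"travel":[0,0,0],"twist":0},
    {"fingers":0.0,"travel":[0,0,0],"twist":0},
    {"fingers":0.0,"travel":[0,0,0],"twist":0},
    {"fingers":0.0,"travel":[0,0,0],"twist":0},
    {"fingers":0.0,"travel":[0,0,0],"twist":0},
  ],
)

```text
time: 5.2
tcp_pos: [0.4857, -0.2748, 0.0427]
ee_rot: [[-0.497, 0.868, 0.0], [0.868, 0.497, -0.0], [-0.0, 0.0, -1.0]]
ft_force: [-0.6, 1.1, 2.5]
grip_width: 0.0137
```

```bash
python3 d.py .4862 -.2748 .044 2.0916;python3 - <<'E'
from h import *
import pickle
s=robot.state();ci=robot.camera_info('wrist');im=robot.get_image('wrist');cv2.imwrite('pics/g1.png',im);pickle.dump((ci,s),open('g1.pkl','wb'))
u,v=map(int,proj(ci,[.4862,-.2748,.05],True))
print(u,v)
c=im[v-75:v+75,u-100:u+100];cv2.imwrite('pics/gc1.png',cv2.resize(c,None,fx=4,fy=4,interpolation=cv2.INTER_CUBIC))
E
```

```text
t 5.2 tcp [ 0.4857 -0.2748  0.0427] yaw 2.0908 F [-0.6  1.1  2.5] w 0.013694118157678438 shift [-0.0002  0.0005 -0.0013] twist -0.0008 j [-38.4  21.8  98.8   0.   59.5 -68.2]
280 271
```

View pics/gc1.png

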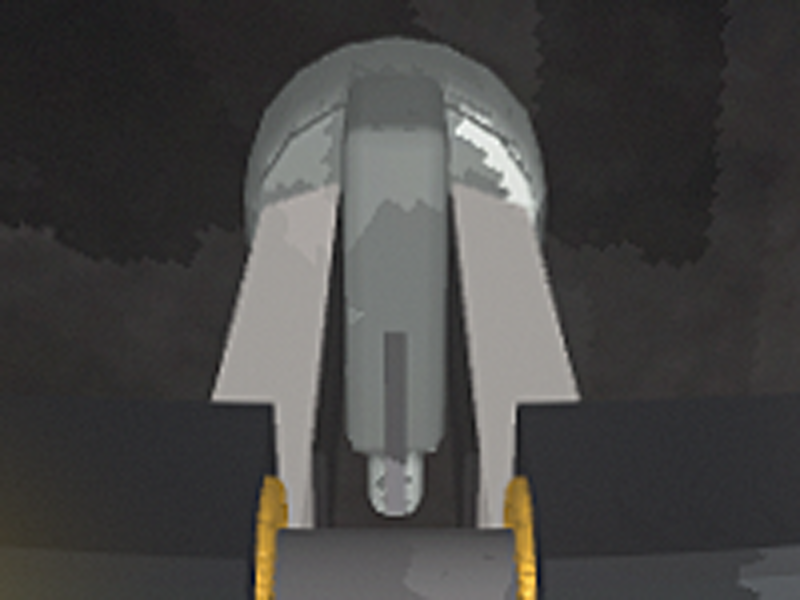

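The knob is held squarely (back top edge at crop row ~128, nose tip at row ~515, pointer along tool -x). Next I work out its offset along the bar.

```bash
python3 - <<'E'
from h import *
import pickle
ci,s=pickle.load(open('g1.pkl','rb'));R=np.array(s['ee_rot'])
for v in(128,450,515):
    print(v,(R.T@(onz(ci,180+395/4-.4,196+v/4-.4,.052,True)-s['tcp_pos'])).round(4))
S=[R.T@(onz(ci,180+u/4-.4,196+v/4-.4,.0,True)-s['tcp_pos']) for u,v in[(395,38),(248,190),(545,190)]];print(np.round(S,4))
E
```

```text
128 [ 0.0254 -0.0006 -0.0093]
450 [-0.0228 -0.0006 -0.0093]
515 [-0.0343 -0.0006 -0.0093]
[[ 0.0232 -0.0006  0.0427]
 [-0.0039 -0.026   0.0427]
 [-0.0038  0.0252  0.0427]]
```

>>> move_arm(
  commands=[
    {"fingers":0.0,"travel":[0,0,-0.02],"twist":0},
    {"fingers":0.0,"travel":[0,0,-0.04],"twist":0},
    {"fingers":0.0,"travel":[0,0,-0.04],"twist":0},
    {"fingers":0.0,"travel":[0,0,-0.02],"twist":0},
    {"fingers":0.0,"travel":[0,0,0],"twist":0},
  ],
)

```text
time: 5.75
tcp_pos: [0.4875, -0.2764, 0.166]
ee_rot: [[-0.497, 0.868, 0.006], [0.868, 0.497, -0.005], [-0.007, 0.003, -1.0]]
ft_force: [1.0, 0.9, -1.5]
grip_width: 0.0138
```

```bash
python3 d.py .4885 .1866 .16 2.18
```

```text
t 5.75 tcp [ 0.4875 -0.2764  0.166 ] yaw 2.0908 F [ 1.   0.9 -1.5] w 0.013799365613289906 shift [0.4014 0.231  0.0038] twist -0.0892 j [-38.4  12.6  94.   -0.   73.  -68.2]
```

>>> move_arm(
  commands=[
    {"fingers":0.0,"travel":[0.033,0.019,0],"twist":0},
    {"fingers":0.0,"travel":[0.033,0.019,0],"twist":0},
    {"fingers":0.0,"travel":[0.033,0.019,0],"twist":0},
    {"fingers":0.0,"travel":[0.033,0.019,0],"twist":0},
    {"fingers":0.0,"travel":[0.033,0.019,0],"twist":0},
    {"fingers":0.0,"travel":[0.033,0.019,0],"twist":0},
    {"fingers":0.0,"travel":[0.033,0.019,0],"twist":0},
    {"fingers":0.0,"travel":[0.033,0.019,0],"twist":0},
  ],
)

```text
time: 6.55
tcp_pos: [0.4843, 0.0315, 0.1599]
ee_rot: [[-0.497, 0.868, -0.004], [0.868, 0.497, 0.0], [0.002, -0.004, -1.0]]
ft_force: [0.5, 0.2, -1.4]
grip_width: 0.0136
```

>>> move_arm(
  commands=[
    {"fingers":0.0,"travel":[0.033,0.019,0],"twist":0},
    {"fingers":0.0,"travel":[0.033,0.019,0],"twist":0},
    {"fingers":0.0,"travel":[0.033,0.019,0],"twist":0},
    {"fingers":0.0,"travel":[0.03,0.02,0],"twist":-0.089},
    {"fingers":0.0,"travel":[0,0,0],"twist":0},
    {"fingers":0.0,"travel":[0,0,0],"twist":0},
  ],
)

```text
time: 7.15
tcp_pos: [0.4874, 0.1801, 0.1602]
ee_rot: [[-0.573, 0.819, -0.004], [0.819, 0.573, -0.002], [0.001, -0.004, -1.0]]
ft_force: [-0.3, -0.4, -1.9]
grip_width: 0.0139
```

```bash
python3 d.py .4885 .1866 .1247 2.18
```

```text
t 7.15 tcp [0.4874 0.1801 0.1602] yaw 2.1811 F [-0.3 -0.4 -1.9] w 0.013899226863517248 shift [0.0046 0.0048 0.0355] twist 0.0011 j [ 10.8   8.6  99.5  -0.   72.2 -24.2]
```

>>> move_arm(
  commands=[
    {"fingers":0.0,"travel":[0.005,0.005,0.01],"twist":0},
    {"fingers":0.0,"travel":[0,0,0.015],"twist":0},
    {"fingers":0.0,"travel":[0,0,0.013],"twist":0},
    {"fingers":0.0,"travel":[0,0,0],"twist":0},
    {"fingers":0.0,"travel":[0,0,0],"twist":0},
  ],
)

```text
time: 7.65
tcp_pos: [0.4898, 0.1863, 0.1237]
ee_rot: [[-0.571, 0.821, -0.002], [0.821, 0.571, -0.0], [0.001, -0.002, -1.0]]
ft_force: [0.2, -0.5, -0.9]
grip_width: 0.0138
```

```bash
python3 d.py .4885 .1866 .1167 2.18
```

```text
t 7.65 tcp [0.4898 0.1863 0.1237] yaw 2.1785 F [ 0.2 -0.5 -0.9] w 0.013771954897460073 shift [ 0.001  -0.0009  0.007 ] twist -0.0015 j [ 11.4  11.6 100.8  -0.   67.7 -23.5]
```

>>> move_arm(
  commands=[
    {"fingers":0.0,"travel":[0.001,-0.001,0.004],"twist":0},
    {"fingers":0.0,"travel":[0,0,0.004],"twist":0},
    {"fingers":0.0,"travel":[0,0,0.002],"twist":0},
    {"fingers":0.0,"travel":[0,0,0.002],"twist":0},
    {"fingers":0.0,"travel":[0,0,0],"twist":0},
  ],
)

```text
time: 8.15
tcp_pos: [0.4892, 0.1875, 0.1125]
ee_rot: [[-0.572, 0.82, 0.001], [0.82, 0.572, 0.0], [-0.0, 0.001, -1.0]]
ft_force: [1.3, 0.7, -1.1]
grip_width: 0.0138
```

```bash
python3 d.py .4885 .1866 .0947 2.18
```

```text
t 8.15 tcp [0.4892 0.1875 0.1125] yaw 2.1798 F [ 1.3  0.7 -1.1] w 0.013779535376077385 shift [-0.0003 -0.0011  0.0178] twist -0.0002 j [ 11.5  12.3 101.4   0.   66.2 -23.4]
```

Already 2 mm below the spindle's top with no vertical force. Continuing in small steps.

>>> move_arm(
  commands=[
    {"fingers":0.0,"travel":[0,-0.001,0.002],"twist":0},
    {"fingers":0.0,"travel":[0,0,0.002],"twist":0},
    {"fingers":0.0,"travel":[0,0,0.002],"twist":0},
    {"fingers":0.0,"travel":[0,0,0],"twist":0},
  ],
)

```text
time: 8.55
tcp_pos: [0.4894, 0.1871, 0.1069]
ee_rot: [[-0.572, 0.82, 0.003], [0.82, 0.572, 0.001], [-0.001, 0.003, -1.0]]
ft_force: [4.3, 2.4, 0.0]
grip_width: 0.014
```

```bash
python3 d.py .4885 .1866 .0947 2.18; python3 -c "
from bench import robot;print(robot.state()['ft_torque'])"
```

```text
t 8.55 tcp [0.4894 0.1871 0.1069] yaw 2.1797 F [4.3 2.4 0. ] w 0.013963080375374071 shift [ 0.0001 -0.001   0.0122] twist -0.0003 j [ 11.4  12.6 101.8   0.   65.4 -23.5]
[ 0.33875127 -0.95722661  0.01742934]
```

>>> move_arm(
  commands=[
    {"fingers":0.0,"travel":[0,0.001,0.002],"twist":0},
    {"fingers":0.0,"travel":[0,0,0.003],"twist":0},
    {"fingers":0.0,"travel":[0,0,0.003],"twist":0},
    {"fingers":0.0,"travel":[0,0,0.002],"twist":0},
    {"fingers":0.0,"travel":[0,0,0],"twist":0},
  ],
)

```text
time: 9.05
tcp_pos: [0.4894, 0.1875, 0.0963]
ee_rot: [[-0.572, 0.82, 0.001], [0.82, 0.572, 0.001], [-0.0, 0.001, -1.0]]
ft_force: [4.2, 2.3, -1.0]
grip_width: 0.0141
```

```bash
python3 d.py .4885 .1866 .0947 2.18; python3 -c "
from bench import robot;print(robot.state()['ft_torque'])"
```

```text
t 9.05 tcp [0.4894 0.1875 0.0963] yaw 2.1797 F [ 4.2  2.3 -1. ] w 0.014089435692820989 shift [-0.0002 -0.0012  0.0016] twist -0.0003 j [ 11.5  13.6 102.1   0.   64.3 -23.4]
[ 0.52035266 -1.04970212 -0.04193307]
```

>>> move_arm(
  commands=[
    {"fingers":0.0,"travel":[0,0.001,0.001],"twist":0},
    {"fingers":0.0,"travel":[0,0,0.001],"twist":0},
    {"fingers":0.0,"travel":[0,0,0.001],"twist":0},
    {"fingers":0.0,"travel":[0,0,0],"twist":0},
  ],
)

```text
time: 9.45
tcp_pos: [0.4895, 0.1877, 0.0947]
ee_rot: [[-0.572, 0.82, -0.001], [0.82, 0.572, -0.001], [-0.0, -0.001, -1.0]]
ft_force: [0.2, -0.6, 8.5]
grip_width: 0.0141
```

```bash
python3 d.py .4885 .1866 .0947 2.18; python3 -c "
from bench import robot;print(robot.state()['ft_torque'])"
```

```text
t 9.45 tcp [0.4895 0.1877 0.0947] yaw 2.18 F [ 0.2 -0.6  8.5] w 0.014124387632825327 shift [-0.0003 -0.0015  0.    ] twist -0.0 j [ 11.5  13.8 102.   -0.   64.3 -23.4]
[ 0.00712567  0.01308591 -0.01329746]
```

The knob is home: TCP z is exactly at the seated height with 8.5 N upward and no side force. Now turning to the mark.

>>> move_arm(
  commands=[
    {"fingers":0.0,"travel":[0,0,0],"twist":-0.13},
    {"fingers":0.0,"travel":[0,0,0],"twist":-0.13},
    {"fingers":0.0,"travel":[0,0,0],"twist":-0.14},
    {"fingers":0.0,"travel":[0,0,0],"twist":-0.14},
    {"fingers":0.0,"travel":[0,0,0],"twist":-0.14},
    {"fingers":0.0,"travel":[0,0,0],"twist":-0.14},
    {"fingers":0.0,"travel":[0,0,0],"twist":-0.14},
    {"fingers":0.0,"travel":[0,0,0],"twist":0},
  ],
)

```text
time: 10.25
tcp_pos: [0.4912, 0.1872, 0.0948]
ee_rot: [[-1.0, 0.0, 0.003], [0.0, 1.0, -0.001], [-0.003, -0.001, -1.0]]
ft_force: [3.5, -1.9, 5.2]
grip_width: 0.0142
```

```bash
python3 d.py .4895 .1877 .0947 3.1416; python3 -c "
from bench import robot;print(robot.state()['ft_torque'])"
```

```text
t 10.25 tcp [0.4912 0.1872 0.0948] yaw 3.1411 F [ 3.5 -1.9  5.2] w 0.014152893623855776 shift [0.0017 0.0005 0.    ] twist -0.0005 j [ 1.15e+01  1.38e+01  1.02e+02 -1.00e-01  6.41e+01 -7.84e+01]
[-0.22075482 -0.83572901  0.00354165]
```

>>> move_arm(
  commands=[
    {"fingers":0.0,"travel":[-0.001,0,0],"twist":0},
    {"fingers":0.045,"travel":[0,0,0],"twist":0},
    {"fingers":0.045,"travel":[0,0,0],"twist":0},
    {"fingers":0.045,"travel":[0,0,0],"twist":0},
    {"fingers":0.045,"travel":[0,0,-0.02],"twist":0},
    {"fingers":0.045,"travel":[0,0,-0.035],"twist":0},
    {"fingers":0.045,"travel":[0,0,-0.04],"twist":0},
    {"fingers":0.06,"travel":[0,0,-0.02],"twist":0},
  ],
)

```text
time: 11.05
tcp_pos: [0.49, 0.1878, 0.2103]
ee_rot: [[-1.0, 0.002, -0.001], [0.002, 1.0, -0.0], [0.001, -0.0, -1.0]]
ft_force: [-0.2, -0.5, -0.1]
grip_width: 0.0498
```

>>> move_arm(
  commands=[
    {"fingers":0.094,"travel":[0.005,0,0],"twist":0},
    {"fingers":0.094,"travel":[0,0,0],"twist":0},
    {"fingers":0.094,"travel":[0,0,0],"twist":0},
  ],
)

```text
time: 11.35
tcp_pos: [0.4832, 0.1874, 0.2056]
ee_rot: [[-1.0, 0.002, -0.006], [0.002, 1.0, -0.001], [0.006, -0.001, -1.0]]
ft_force: [-0.9, -0.2, 0.7]
grip_width: 0.0735
```

```bash
python3 d.py .4895 .1005 .16 3.1416;python3 - <<'E'
from h import *
import pickle
s=robot.state();ci=robot.camera_info('wrist');im=robot.get_image('wrist');cv2.imwrite('pics/f1.png',im);pickle.dump((ci,s),open('f1.pkl','wb'))
u,v=map(int,proj(ci,[.5,.187,.06],True));print(u,v)
c=im[v-75:v+75,u-100:u+100];cv2.imwrite('pics/fc1.png',cv2.resize(c,None,fx=4,fy=4,interpolation=cv2.INTER_CUBIC))
E
```

```text
t 11.35 tcp [0.4832 0.1874 0.2056] yaw 3.1397 F [-0.9 -0.2  0.7] w 0.07349015364274326 shift [-0.0067 -0.0869  0.0457] twist -0.0019 j [ 11.6   5.9  96.9  -0.   77.6 -78.3]
279 219
```

View pics/fc1.png

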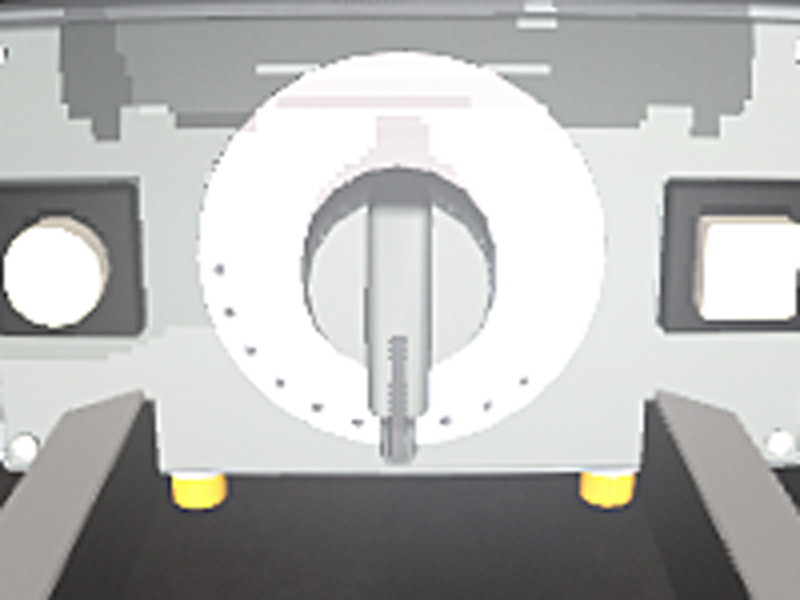

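The pointer lies over the mark, midway between the dots at (357,421) and (447,421), and the line is vertical at column ~398. Next is the round key, with fingers closed.

>>> move_arm(
  commands=[
    {"fingers":0.0,"travel":[-0.007,-0.03,0],"twist":0},
    {"fingers":0.0,"travel":[0,-0.03,0],"twist":0},
    {"fingers":0.0,"travel":[0,-0.026,0],"twist":0},
    {"fingers":0.0,"travel":[0,0,0.03],"twist":0},
    {"fingers":0.0,"travel":[0,0,0.03],"twist":0},
    {"fingers":0.0,"travel":[0,0,0.03],"twist":0},
    {"fingers":0.0,"travel":[0,0,0.015],"twist":0},
    {"fingers":0.0,"travel":[0,0,0],"twist":0},
  ],
)

```text
time: 12.2
tcp_pos: [0.4884, 0.1016, 0.099]
ee_rot: [[-1.0, 0.002, -0.01], [0.002, 1.0, -0.0], [0.01, -0.0, -1.0]]
ft_force: [-0.8, 0.2, 0.6]
grip_width: 0.0201
```

```bash
python3 d.py .490 .101 .083 3.1416
```

```text
t 12.2 tcp [0.4884 0.1016 0.099 ] yaw 3.1395 F [-0.8  0.2  0.6] w 0.0201172719587878 shift [-0.0017 -0.0006  0.016 ] twist -0.0021 j [  1.8  10.9 105.   -0.   64.7 -88.1]
```

>>> move_arm(
  commands=[
    {"fingers":0.0,"travel":[-0.001,0,0],"twist":0},
    {"fingers":0.0,"travel":[0,0,0],"twist":0},
    {"fingers":0.0,"travel":[0,0,0.01],"twist":0},
    {"fingers":0.0,"travel":[0,0,0.006],"twist":0},
    {"fingers":0.0,"travel":[0,0,0.003],"twist":0},
    {"fingers":0.0,"travel":[0,0,0.003],"twist":0},
    {"fingers":0.0,"travel":[0,0,0.001],"twist":0},
    {"fingers":0.0,"travel":[0,0,0],"twist":0},
  ],
)

```text
time: 13.0
tcp_pos: [0.4931, 0.1019, 0.0804]
ee_rot: [[-1.0, 0.002, -0.001], [0.002, 1.0, -0.0], [0.001, -0.0, -1.0]]
ft_force: [-0.7, -0.9, 2.3]
grip_width: 0.0004
```

>>> move_arm(
  commands=[
    {"fingers":0.0,"travel":[0,0,0.002],"twist":0},
    {"fingers":0.0,"travel":[0,0,0.002],"twist":0},
    {"fingers":0.0,"travel":[0,0,0.001],"twist":0},
    {"fingers":0.0,"travel":[0,0,0],"twist":0},
    {"fingers":0.0,"travel":[0,0,0],"twist":0},
  ],
)

```text
time: 13.5
tcp_pos: [0.4937, 0.1019, 0.077]
ee_rot: [[-1.0, 0.002, 0.0], [0.002, 1.0, -0.0], [-0.0, -0.0, -1.0]]
ft_force: [-4.3, 0.4, 11.4]
grip_width: 0.0003
```

Bottomed at z 0.077 with 11.4 N (the spring alone gives 4.2 N). Pressing 1 mm more to confirm, then letting up and crossing to the square key.

>>> move_arm(
  commands=[
    {"fingers":0.0,"travel":[0,0,0.001],"twist":0},
    {"fingers":0.0,"travel":[0,0,0],"twist":0},
  ],
)

```text
time: 13.7
tcp_pos: [0.4938, 0.1019, 0.0768]
ee_rot: [[-1.0, 0.001, -0.0], [0.001, 1.0, -0.0], [0.0, -0.0, -1.0]]
ft_force: [-7.7, -0.4, 16.0]
grip_width: 0.0002
```

>>> move_arm(
  commands=[
    {"fingers":0.0,"travel":[0.001,0,-0.02],"twist":0},
    {"fingers":0.0,"travel":[0.002,0,-0.03],"twist":0},
    {"fingers":0.0,"travel":[0,0,-0.03],"twist":0},
    {"fingers":0.0,"travel":[0,0,0],"twist":0},
    {"fingers":0.0,"travel":[0,0.03,0],"twist":0},
    {"fingers":0.0,"travel":[0,0.035,0],"twist":0},
    {"fingers":0.0,"travel":[0,0.035,0],"twist":0},
    {"fingers":0.0,"travel":[0,0.035,0],"twist":0},
  ],
)

```text
time: 14.5
tcp_pos: [0.4903, 0.2378, 0.1531]
ee_rot: [[-1.0, 0.002, -0.001], [0.002, 1.0, -0.0], [0.001, -0.0, -1.0]]
ft_force: [0.6, 0.7, 0.1]
grip_width: 0.0004
```

>>> move_arm(
  commands=[
    {"fingers":0.0,"travel":[0,0.035,0],"twist":0},
    {"fingers":0.0,"travel":[0,0.002,0],"twist":0},
    {"fingers":0.0,"travel":[0,0,0.02],"twist":0},
    {"fingers":0.0,"travel":[0,0,0.02],"twist":0},
    {"fingers":0.0,"travel":[0,0,0.02],"twist":0},
    {"fingers":0.0,"travel":[0,0,0],"twist":0},
    {"fingers":0.0,"travel":[0,0,0],"twist":0},
  ],
)

```text
time: 15.2
tcp_pos: [0.4904, 0.2731, 0.0936]
ee_rot: [[-1.0, 0.002, -0.002], [0.002, 1.0, -0.001], [0.002, -0.001, -1.0]]
ft_force: [-0.2, -0.4, 0.6]
grip_width: 0.0003
```

```bash
python3 d.py .490 .2745 .083 3.1416
```

```text
t 15.2 tcp [0.4904 0.2731 0.0936] yaw 3.1392 F [-0.2 -0.4  0.6] w 0.00031674871609503174 shift [0.0003 0.0014 0.0106] twist -0.0024 j [ 20.3  18.   96.7  -0.   65.4 -69.6]
```

>>> move_arm(
  commands=[
    {"fingers":0.0,"travel":[0.001,0.001,0.008],"twist":0},
    {"fingers":0.0,"travel":[0,0,0.004],"twist":0},
    {"fingers":0.0,"travel":[0,0,0.003],"twist":0},
    {"fingers":0.0,"travel":[0,0,0.002],"twist":0},
    {"fingers":0.0,"travel":[0,0,0],"twist":0},
    {"fingers":0.0,"travel":[0,0,0],"twist":0},
  ],
)

```text
time: 15.8
tcp_pos: [0.4903, 0.275, 0.0781]
ee_rot: [[-1.0, 0.002, 0.001], [0.002, 1.0, 0.0], [-0.001, 0.0, -1.0]]
ft_force: [0.8, -0.2, 3.0]
grip_width: 0.0003
```

>>> move_arm(
  commands=[
    {"fingers":0.0,"travel":[0,0,0.002],"twist":0},
    {"fingers":0.0,"travel":[0,0,0.001],"twist":0},
    {"fingers":0.0,"travel":[0,0,0],"twist":0},
    {"fingers":0.0,"travel":[0,0,0],"twist":0},
  ],
)

```text
time: 16.2
tcp_pos: [0.4904, 0.275, 0.0769]
ee_rot: [[-1.0, 0.002, 0.001], [0.002, 1.0, 0.0], [-0.001, 0.0, -1.0]]
ft_force: [-4.1, -2.0, 14.3]
grip_width: 0.0005
```

Bottomed (z 0.0769, 14.3 N). Now retracting for a last look.

>>> move_arm(
  commands=[
    {"fingers":0.0,"travel":[0,0,-0.02],"twist":0},
    {"fingers":0.0,"travel":[0,0,-0.04],"twist":0},
    {"fingers":0.0,"travel":[0,0,-0.04],"twist":0},
    {"fingers":0.0,"travel":[0.01,-0.04,-0.03],"twist":0},
    {"fingers":0.0,"travel":[0,-0.04,0],"twist":0},
    {"fingers":0.0,"travel":[0,0,0],"twist":0},
    {"fingers":0.0,"travel":[0,0,0],"twist":0},
  ],
)

```text
time: 16.9
tcp_pos: [0.4794, 0.1953, 0.2034]
ee_rot: [[-1.0, 0.004, -0.001], [0.004, 1.0, 0.001], [0.001, 0.001, -1.0]]
ft_force: [0.6, 1.4, 0.2]
grip_width: 0.0001
```

```bash
python3 - <<'E'
from h import *
s=robot.state();ci=robot.camera_info('wrist');im=robot.get_image('wrist');cv2.imwrite('pics/e1.png',im)
print(s['time'],s['tcp_pos'],s['ft_force'])
u,v=map(int,proj(ci,[.5,.187,.06],True))
c=im[v-75:v+75,u-100:u+100];cv2.imwrite('pics/ec1.png',cv2.resize(c,None,fx=4,fy=4,interpolation=cv2.INTER_CUBIC))
E
```

```text
16.9 [0.47943831 0.19528373 0.20335365] [0.64185815 1.36986122 0.18831624]
```

View pics/ec1.png

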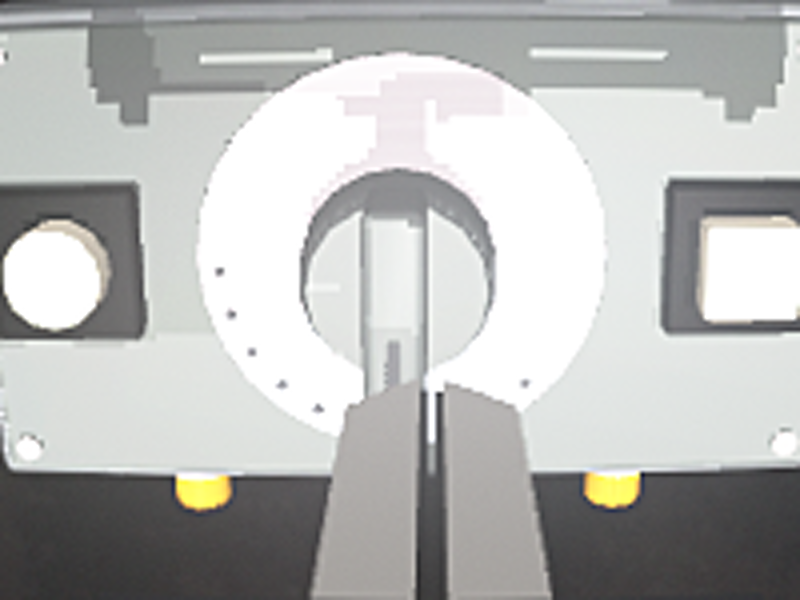

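The knob is unmoved (bar vertical in the picture, columns 362–428) and both keys are up at (55,275) and (750,270). Handing in.

```bash
python3 -c "
from bench import robot;print(robot.job_done())"
```

```text
the job is handed in; nothing more can be done
None
```

I fitted the leftmost knob onto the spindle, turned its pointer to the long mark, pressed the round key and then the square key, and handed in at about 17 s.

- **Seating:** the knob stopped at exactly its home height (gripper height 0.0947 m), with 8.5 N upward and almost no side force. I measured the flat at about -0.96 rad (two estimates gave -0.93 and -0.98), and it went on without binding.
- **Pointer:** after release the picture showed the pointer line on the mark, within about 0.02 rad and midway between the neighbouring dots.
- **Round key:** it bottomed at its full 6 mm of travel, with the force rising to 16 N. I pressed about 3 mm off its centre.
- **Square key:** it bottomed at the same depth with 14 N.
- **Last look:** the final picture showed both keys up and the knob unmoved. The fingers hid the pointer's tip, so there I judged by the bar's direction.
- **Other things:** I never touched the look-alikes, fitting, adapter or eraser, but I did not photograph them again at the end.
- **Position offset:** the spindle was about 1 mm from where the camera put it in both x and y. I corrected for this from the contact forces.

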